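# Close up the dosing unit and hold its cover on the seal

### The job

Close up the dosing unit on the bench: first screw its round filler cap fully shut (clockwise), then turn the quarter-turn fastener until its blade lines up with the grooves on the deck, so that it will pass through the slot in the access cover. Then pick up the loose cover, set it over the cap and fastener with the blade through its slot, press it fully down against its springy seal and finish while still holding it pressed there; do not let go, the seal pushes it up again. Leave the glassware and tools round about standing where they are.

Things in the scene. Friction and masses are not known exactly. Their poses are not given: they have to be found in the camera images.
- unit: Dosing unit, fixed, left or right of the middle: low white cabinet. Origin under the centre of its main block, on the bench. Block 160 (x) x 240 (y) x 90 mm high, its top is the service deck; grey control strip (x -133 to -78, 68 mm high) on its -x side. On the deck: filler cap at (0, -45), fastener at (0, 60), a seal ring round both. The cover goes on with origin over this one, axes alike.
- filler_cap (a joint): Turn of the filler cap, rad: grows as it is turned clockwise seen from above; starts at 0.2 to 0.5, 1.4 = fully shut, at a hard stop. It does not rise or sink as it turns. Friction 0.06 N m; stays where left.
- cap_top (a point): Centre of the top of the filler cap: white, round, ribbed, diameter 40 mm, 28 mm high, a small grey rib on top; its top is 124 mm and its lower edge 96 mm above the bench. Axis vertical.
- fastener (a joint): Turn of the quarter-turn fastener, rad: grows counter-clockwise seen from above; 0 = blade along the unit's x (short side), in line with the two dark grooves in the deck beside it and with the cover's slot. Starts at 0.6 to 1.4; range -0.4 to 1.6, no click or stop at 0. Friction 0.05 N m; stays where left.
- blade_top (a point): Centre of the top of the fastener's upright steel blade, 36 mm long, 10 mm thick, 36 mm high, on a thin post; its top is 150 mm and its lower edge 114 mm above the bench. Axis vertical; this point's x axis runs along the blade.
- seal (a joint): Compression of the black sprung seal ring, m: 0 = up (top 98 mm above the bench), 0.005 = fully down on its stop; moves straight down. Ring 130 (x) x 210 (y) mm outside, 100 x 180 inside, centred on the unit. Spring: 4.5 N to start, 12 N at 5 mm; ring and cover weigh 4 to 5 N of that, so push 7 to 8 N on the cover.
- cover: Loose access cover lying right way up on the bench, about 0.35 kg: white shell open below, 120 (x) x 200 (y) x 40 mm high, walls and top 5 mm thick. Origin at the centre of its lower edge; z up. A grey bar handle stands on top along y. When resting on the seal its origin is 98 mm above the bench, fully pressed 93 mm.
- cover_grip (a point): Middle of the cover's handle bar, at (0, 0, 73 mm) of the cover: bar 80 mm long along the cover's y, 14 mm wide (x), 14 mm high (66 to 80 mm above the cover's lower edge), 26 mm free below it, on a leg at each end.
- cover_slot (a point): Centre of the slot through the cover's top, at (0, 60, 40 mm) of the cover: 46 mm along the cover's x, 18 mm along its y.
- dropper_bottle: Bystander: small amber bottle, diameter 34, 75 mm high, between unit and cover. Origin at its base.
- flask: Bystander: clear conical flask, diameter 82, 122 mm high. Origin at its base.
- beaker: Bystander: clear beaker, diameter 68, 85 mm high. Origin at its base.
- reagent_jar: Bystander: amber jar with black cap, diameter 68, 100 mm high. Origin at its base.
- screwdriver: Bystander: screwdriver lying on the bench.
- weight: Bystander: small brass weight, diameter 28, 30 mm high. Origin at its base.
Things that resemble listed ones, but are neither listed nor needed, are in the scene too. Leave any yellow look-alike of the cover alone.

How it is judged:
By the outcome, as a careful person would: the job done as asked, in the order asked, and still so for the second after the job is handed in, while the arm keeps its last pose, push and grip.
It also fails if it takes over 61 s, if anything falls off the work surface, if the arm or the gripper's body presses on something with over 40 N, if the wrist force passes 120 N, or if a joint passes its speed limit or range.

### The arm

A 6-joint arm with a two-finger parallel gripper is mounted at the origin on the work surface. World frame = base frame: x ahead of the robot, y to its left, z up, the work surface at z = 0. Lengths are in m, angles in rad, forces in N, time in s.
With the tool pointing down it reaches from about 0.15 to 0.775 m from the base axis. Payload 6.1 kg.
Tool frame: the origin (TCP) lies at the very end of the fingers, on their centre line; the grasp point (between the pads) lies 19 mm behind it; x points along the fingers, z is the direction in which the jaws open and shut, and the axes are right-handed (so a half turn about x gives the same grasp; the last joint's range is limited). The gripper opens to 85 mm and grips with 20 to 120 N. Pads are 22 mm wide; open, the fingers measure 114 mm over their backs; the gripper's body (76 mm by 85 mm) begins 54 mm behind the grasp point. The pads swing forward as they close: fully open they stand 13 mm farther back than shut.
Start: joints at [-1.215, 0.126, -0.04, 1.405, 0, 1.571], TCP at [0.183, -0.492, 0.231] pointing down, gripper open.
Joint ranges: [-2.72, 2.72], [-0.95, 1.95], [-1.27, 1.35], [-1.78, 2.02], [-1.46, 1.47], [-3.14, 3.14]. Speed limits (rad/s): [2.39, 2.39, 3.01, 3.14, 3.14, 3.14].

### API

Orientations are given as a unit quaternion [x, y, z, w].
In Python, from station import * gives the robot as it stands. The module is installed in compiled form; this text tells all that it offers.
- The arm moves only by the shell command python3 -m jog 'ROWS' [FORCE]. ROWS is JSON, a list of rows, each a list of 7 numbers: the finger opening in mm, from 0 to 85.4, then the shift along the world's x, y, z in mm, then the turn, a rotation vector about the world's x, y, z in degrees. In form: [[claw, tx, ty, tz, wx, wy, wz], ...]. A call has exactly 5 rows; each row is the pose to reach, as a shift and turn from the pose measured when the call began; what a row does not reach only later rows make up. A row lasts 1/10 s, in which the tool goes at most 50 mm and 8.59 degrees, less where a joint would pass 70% of its speed; a pose out of reach is approached as far as the arm can. A call with a gripper value outside its range is refused whole. The fingers move at their own pace and stop on an object; FORCE is the grip in N (left out, the last holds). Time passes only in rows, so rows that repeat a pose let the fingers close, or fill a call up. It gives the time, the measured TCP pose, the force and the opening at its end, in the units of the state.
- get_state(): the state, without advancing time (a new reading comes with each control period).
- get_image(name): name is "side" or "top"; returns a dict with "frame" (480x640x3 uint8, red, green, blue), "mtx" (3x3 intrinsics, pixels), "camera_from_world" (4x4, takes a point from world to camera coordinates). Camera axes: x right, y down, z forward; pixel columns grow to the right and rows downward; lengths in m; the calibration is good to about 2 mm. A picture is of the moment at which its call begins. There is no depth.
- close_job(): hands the job in, once; it reports no verdict.
The state is a dict: "t": time; "joint_positions": joint angles; "joint_vel": joint speeds; "effort": joint torques, N m; "eef_pos": TCP position; "tool_rot": TCP orientation; "wrist_force": force on the tool from outside, world axes, zero at the start; "torque": the same for the moment, N m; "gripper_width": finger opening in m.
Only numpy, scipy, OpenCV 4.12 (cv2) and the standard library are available. Lean on these libraries where they do the work, as an engineer would, in place of code of your own. Each camera call takes 0.05 s, during which the arm holds its last target.

## Working session

There is one attempt and no reset: what is moved stays moved. The work goes in short steps, Python scripts to look and compute and a shell command to move; the robot and the scene stay as the last step left them, time stands still between calls to the robot, and variables do not carry over. Pictures are saved under pics/ and viewed, and the job is handed in when it is done.

```bash
mkdir -p pics
cat > h.py <<'E'
from station import *
import numpy as np, cv2
def snap(n,f):
    im=get_image(n); cv2.imwrite(f,cv2.cvtColor(im["frame"],cv2.COLOR_RGB2BGR)); np.savez(f"{n}.npz",**im); return im
def back(im,u,v,z):
    K=im["mtx"];T=im["camera_from_world"];R=T[:3,:3];t=T[:3,3]
    c=-R.T@t; d=R.T@np.linalg.solve(K,np.array([u,v,1.]))
    return c+d*(z-c[2])/d[2]
def proj(im,p):
    T=im["camera_from_world"];q=T[:3,:3]@np.array(p)+T[:3,3];q=im["mtx"]@q;return q[:2]/q[2]
E
python3 - <<'E'
from h import *
for n in("top","side"):
    im=snap(n,f"pics/{n}0.png");print(im["mtx"],im["camera_from_world"])
print(get_state())
E
```

```text
[[576.89389261   0.         322.479531  ]
 [  0.         576.89389261 238.43866572]
 [  0.           0.           1.        ]] [[ 0.00803166 -0.99996481 -0.00242256  0.04110636]
 [-0.98568063 -0.00750882 -0.16845567  0.53884526]
 [ 0.16843155  0.00374085 -0.98570625  1.20063098]
 [ 0.          0.          0.          1.        ]]
[[551.79869459   0.         313.53383846]
 [  0.         551.79869459 242.76145886]
 [  0.           0.           1.        ]] [[-0.98195204 -0.1883565   0.01708867  0.49776163]
 [-0.13712979  0.64683143 -0.75020298  0.11827144]
 [ 0.13025212 -0.73900672 -0.66098673  1.53824661]
 [ 0.          0.          0.          1.        ]]
{'t': 0.1, 'joint_positions': array([-1.21500031e+00,  1.26378845e-01, -4.04812089e-02,  1.40540175e+00,
        2.80970650e-06,  1.57083412e+00]), 'joint_vel': array([ 0.00147549, -0.00266975,  0.00250986, -0.00111738, -0.00040175,
        0.00088322]), 'effort': array([ 1.34452635e-03, -4.36903703e+01,  3.53604054e+01,  1.36186343e-02,
        4.98489374e-05,  8.03231785e-06]), 'eef_pos': array([ 0.18275445, -0.49178754,  0.23058711]), 'tool_rot': array([ 0.40393577,  0.58100657, -0.40334265,  0.58015685]), 'wrist_force': array([ 0.78482819, -0.49313835,  0.30538875]), 'torque': array([-0.03646424,  0.01589287, -0.00667053]), 'gripper_width': 0.08553337471852077}
```

View pics/top0.png

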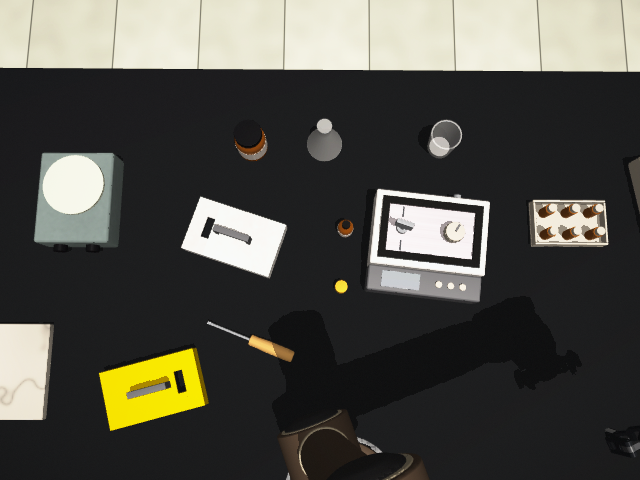

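View pics/side0.png

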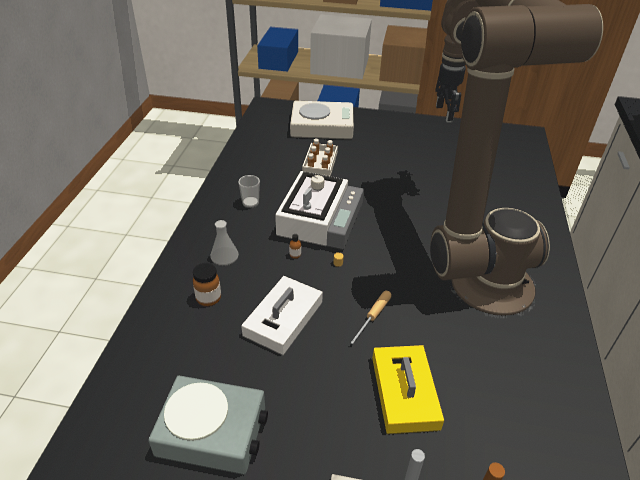

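The top view shows the unit at about px (430,240), with the fastener at (402,225) and the cap at (455,232). The white cover is at (235,237) with its slot at (208,228). I'll zoom in for exact pixels.

Run:
```python
import cv2
a=cv2.imread("pics/top0.png")
cv2.imwrite("pics/u0.png",cv2.resize(a[180:310,355:500],None,fx=5,fy=5,interpolation=cv2.INTER_CUBIC)[:600])
cv2.imwrite("pics/c0.png",cv2.resize(a[185:285,170:300],None,fx=6,fy=6,interpolation=cv2.INTER_CUBIC))
b=cv2.imread("pics/side0.png")
cv2.imwrite("pics/s0.png",cv2.resize(b[160:260,265:375],None,fx=6,fy=6,interpolation=cv2.INTER_CUBIC))
```

```text
(no output)
```

View pics/u0.png

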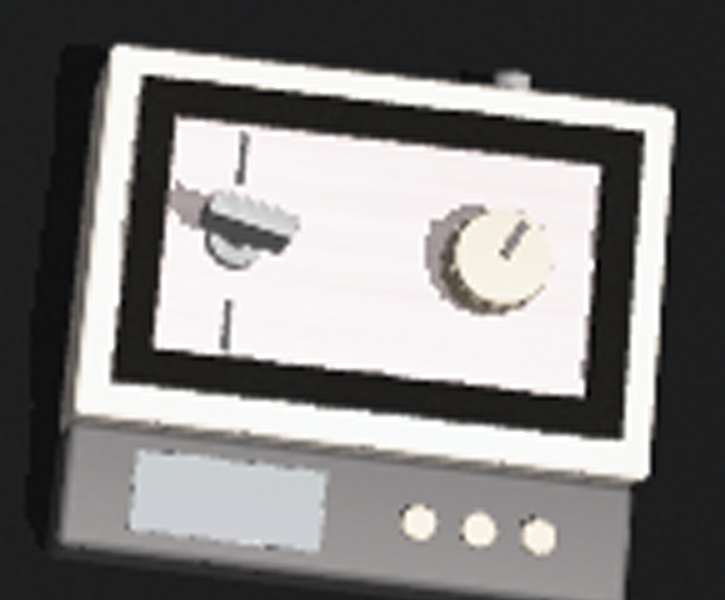

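View pics/c0.png

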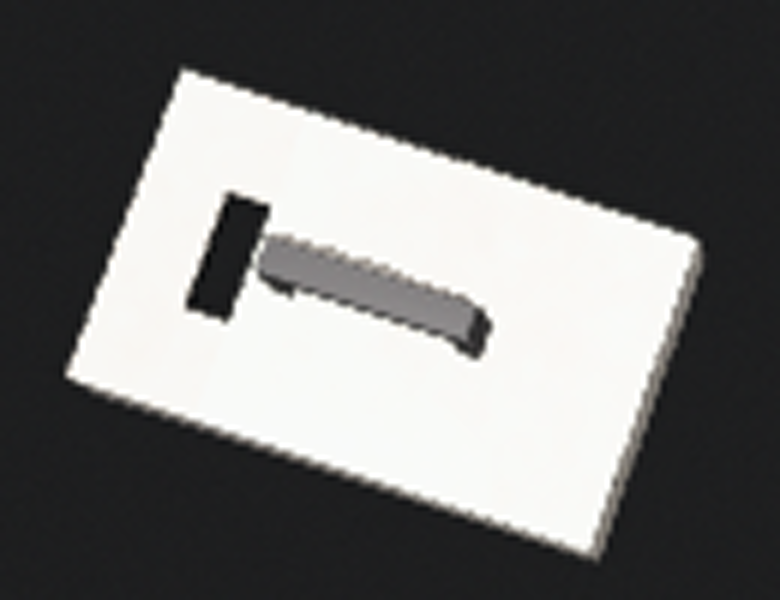

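View pics/s0.png

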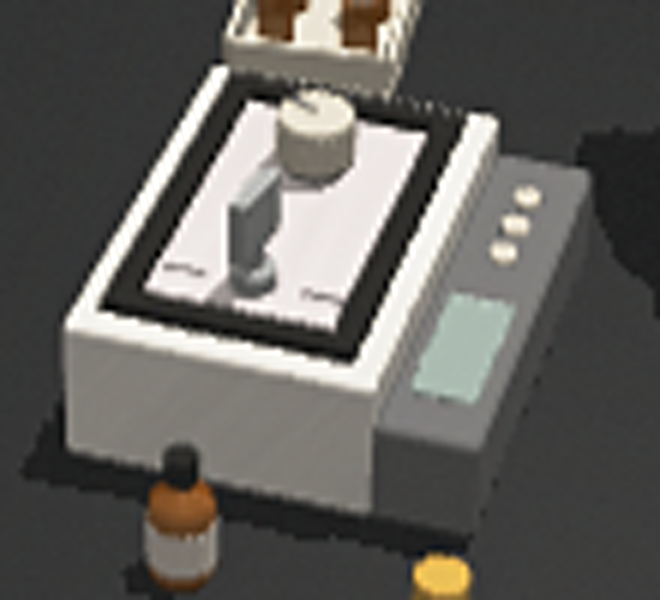

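```bash
cat > fit.py <<'E'
from h import *
from scipy.optimize import least_squares
def ld(n): return dict(np.load(f"{n}.npz"))
def rig(P,M):
    P=np.array(P);M=np.array(M)
    f=lambda q:(np.c_[q[0]+M[:,0]*np.cos(q[2])-M[:,1]*np.sin(q[2]),q[1]+M[:,0]*np.sin(q[2])+M[:,1]*np.cos(q[2])]-P[:,:2]).ravel()
    r=least_squares(f,[*P[:,:2].mean(0),0]);return r.x,np.abs(r.fun).max()
E
python3 - <<'E'
from fit import *
im=ld("top")
U=lambda x,y:(x/5-.4+355,y/5-.4+180); C=lambda x,y:(x/6-.42+170,y/6-.42+185)
def box(a,b):return [(a,b),(a,-b),(-a,-b),(-a,b)]
r=[back(im,*U(*p),.098) for p in [(145,75),(643,130),(625,438),(113,380),(175,115),(603,165),(585,397),(153,350)]]
q,e=rig(r,box(.065,.105)+box(.05,.09));print("ring",q,np.degrees(q[2]),e)
d=[back(im,*U(*p),.09) for p in [(113,45),(677,110),(645,480),(75,417)]]
print("deck",rig(d,box(.08,.12)))
R=np.array([[np.cos(q[2]),-np.sin(q[2])],[np.sin(q[2]),np.cos(q[2])]])
print("cap exp",q[:2]+R@[0,-.045],"seen",back(im,*U(503,256),.124)," fast",q[:2]+R@[0,.06])
c=[back(im,*C(*p),.04) for p in [(183,68),(700,238),(597,550),(67,375)]]
sl=[back(im,*C(*p),.04) for p in [(230,192),(270,203),(228,321),(187,309)]]
print("cover",rig(c,box(.06,.1)), rig(c+sl,box(.06,.1)+[(.023,.069),(.023,.051),(-.023,.051),(-.023,.069)]))
for n,p,z in(("bladeL",(207,205),.15),("bladeR",(295,225),.15),("h1",None,0),("bottle",None,0)):
    if p: print(n,back(im,*U(*p),z))
print("h",back(im,*C(268,255),.08),back(im,*C(480,320),.08))
for n,u,v,z in(("bottle",345,229,.0),("bottletop",345,222,.075),("weight?",341,286,.03),("flask top",325,125,.122),("beaker",446,138,.085),("jar",249,135,.1),("driver",293,357,.02)): print(n,back(im,u,v,z))
E
```

```text
ring [ 0.54772504 -0.17878891 -0.10607621] -6.077719149370483 0.0013579959970285715
deck (array([ 0.54675008, -0.1790382 , -0.10971445]), np.float64(0.0024052817392336))
cap exp [ 0.54296056 -0.22353597] seen [ 0.54288979 -0.22378366  0.124     ]  fast [ 0.55407768 -0.11912616]
cover (array([ 0.54425877,  0.23786918, -0.31034782]), np.float64(0.0016360879811737616)) (array([ 0.54415187,  0.23815778, -0.30910743]), np.float64(0.00181600123940584))
bladeL [ 0.55776838 -0.10087299  0.15      ]
bladeR [ 0.54993441 -0.13568104  0.15      ]
h [0.55521328 0.27357781 0.08      ] [0.53260972 0.19838078 0.08      ]
bottle [ 0.56822832 -0.00493503  0.        ]
bottletop [ 0.56921589 -0.00222962  0.075     ]
weight? [0.4373986  0.00458576 0.03      ]
flask top [0.76683082 0.04168603 0.122     ]
beaker [ 0.75335443 -0.21918074  0.085     ]
jar [0.75167487 0.20350182 0.1       ]
driver [0.28609245 0.10618749 0.02      ]
```

```bash
python3 -m jog '[[85,36,27,-3,0,0,8],[85,72,54,-6,0,0,16],[85,108,81,-9,0,0,24],[85,144,108,-12,0,0,32],[85,180,135,-15,0,0,40]]' 20 && python3 -m jog '[[70,36,27,-3,0,0,8],[70,72,54,-6,0,0,16],[70,108,81,-9,0,0,24],[70,144,108,-12,0,0,32],[70,180,135,-15,0,0,40]]' 20; python3 -c "
from h import *
s=get_state();print(s)"
```

```text
t: 0.6
eef_pos: [0.3638, -0.3554, 0.2152]
tool_rot: [0.179, 0.685, -0.179, 0.683]
wrist_force: [1.1, -1.0, -0.7]
gripper_width: 0.0848
t: 1.1
eef_pos: [0.5449, -0.2189, 0.1996]
tool_rot: [-0.068, 0.705, 0.068, 0.703]
wrist_force: [-0.1, -0.7, -0.1]
gripper_width: 0.0703
{'t': 1.1, 'joint_positions': array([-3.81460385e-01,  2.47510602e-01,  3.92002600e-02,  1.36480589e+00,
       -1.05835389e-03,  9.96664314e-01]), 'joint_vel': array([ 0.67786925,  0.42981347,  0.47725979,  0.04381636, -0.00296571,
       -0.71004865]), 'effort': array([ -2.49833174, -54.874717  ,  32.83275962,   0.27263931,
         0.12660601,   0.7766463 ]), 'eef_pos': array([ 0.54486375, -0.21888567,  0.19964361]), 'tool_rot': array([-0.0679699 ,  0.70472793,  0.06805964,  0.70292711]), 'wrist_force': array([-0.14297354, -0.71913971, -0.14204499]), 'torque': array([ 0.00525627, -0.07197379, -0.00531082]), 'gripper_width': 0.07025148940713938}
```

```bash
cat > st.py <<'E'
from h import *
from scipy.spatial.transform import Rotation as Ro
s=get_state();R=Ro.from_quat(s["tool_rot"]).as_matrix()
print("t",s["t"],"tcp mm",np.round(s["eef_pos"]*1e3,1),"yaw",round(np.degrees(np.arctan2(R[1,2],R[0,2])),2),"toolx",np.round(R[:,0],4),"F",np.round(s["wrist_force"],1),"M",np.round(s["torque"],2),"w",round(s["gripper_width"]*1e3,1),"j6",round(s["joint_positions"][5],2))
E
python3 -m jog '[[70,-1,-3,-15,0,0,4],[70,-2,-5,-30,0,0,8],[70,-2,-5,-30,0,0,8],[70,-2,-5,-30,0,0,8],[70,-2,-5,-30,0,0,8]]' 20 >/dev/null; python3 st.py
python3 -c "
from h import *
snap('top','pics/t1.png');b=cv2.imread('pics/t1.png');cv2.imwrite('pics/t1z.png',cv2.resize(b[170:310,355:500],None,fx=4,fy=4,interpolation=2))
snap('side','pics/s1.png');b=cv2.imread('pics/s1.png');cv2.imwrite('pics/s1z.png',cv2.resize(b[60:260,265:425],None,fx=3,fy=3,interpolation=2))"
```

```text
t 1.6 tcp mm [ 543.  -224.2  170.5] yaw 18.94 toolx [-1.6e-03 -8.0e-04 -1.0e+00] F [ 0.3  0.4 -0.2] M [-0.   -0.01 -0.01] w 69.8 j6 0.85
```

View pics/s1z.png

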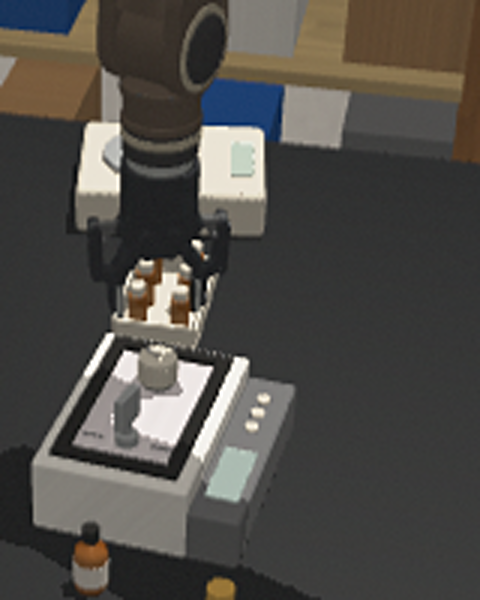

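View pics/t1z.png

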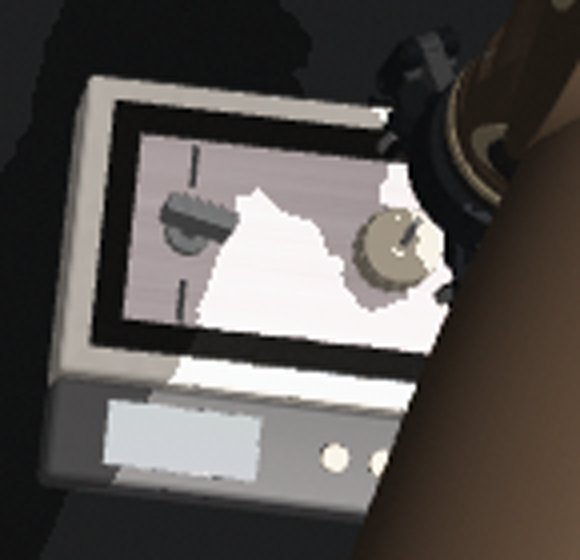

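The side view shows the open fingers above and straddling the cap (158,365), with the jaws clear. Descending now.

```bash
python3 -m jog '[[70,0,0,-20,0,0,0],[70,0,0,-40,0,0,0],[70,0,0,-55,0,0,0],[70,0,0,-66,0,0,0],[70,0,0,-68,0,0,0]]' 20 >/dev/null; python3 st.py;  python3 -m jog '[[30,0,0,0,0,0,0],[30,0,0,0,0,0,0],[30,0,0,0,0,0,0],[30,0,0,0,0,0,0],[30,0,0,0,0,0,0]]' 40 >/dev/null; python3 st.py
```

```text
t 2.2 tcp mm [ 542.5 -224.3  101.8] yaw 18.93 toolx [-2.3e-03 -5.0e-04 -1.0e+00] F [ 0.5 -0.1  0.2] M [-0.03  0.08 -0.01] w 69.9 j6 0.85
t 2.7 tcp mm [ 540.7 -225.3  103.3] yaw 18.87 toolx [-0.0048 -0.0033 -1.    ] F [-8.7 -2.1  7.5] M [-0.48  2.    0.03] w 38.7 j6 0.85
```

```bash
python3 -m jog '[[30,0,0,0,0,0,-3],[30,0,0,0,0,0,-9],[30,0,0,0,0,0,-15],[30,0,0,0,0,0,-21],[30,0,0,0,0,0,-27]]' 40 >/dev/null; python3 st.py;  python3 -m jog '[[30,0,0,0,0,0,-5],[30,0,0,0,0,0,-10],[30,0,0,0,0,0,-15],[30,0,0,0,0,0,-20],[30,0,0,0,0,0,-25]]' 40 >/dev/null; python3 st.py
```

```text
t 3.2 tcp mm [ 540.4 -225.3  103.4] yaw -8.38 toolx [-6.4e-03 -8.0e-04 -1.0e+00] F [-1.1  0.6 -2.7] M [-0.03  0.24  0.1 ] w 38.4 j6 1.32
t 3.7 tcp mm [ 540.3 -225.2  103.4] yaw -33.58 toolx [-0.0066  0.0023 -1.    ] F [-0.   0.1 -3.7] M [ 0.02 -0.    0.02] w 38.7 j6 1.76
```

```bash
python3 -m jog '[[30,0,0,0,0,0,-2],[30,0,0,0,0,0,-4],[30,0,0,0,0,0,-6],[30,0,0,0,0,0,-8],[30,0,0,0,0,0,-10]]' 40 >/dev/null; python3 st.py;  python3 -m jog '[[30,0,0,0,0,0,-2],[30,0,0,0,0,0,-4],[30,0,0,0,0,0,-6],[30,0,0,0,0,0,-7],[30,0,0,0,0,0,-8]]' 40 >/dev/null; python3 st.py
```

```text
t 4.2 tcp mm [ 539.8 -225.7  103.6] yaw -43.55 toolx [-0.0074  0.0018 -1.    ] F [-2.1 -3.1 -4.1] M [-0.61  0.37  1.18] w 38.3 j6 1.94
t 4.7 tcp mm [ 538.4 -226.6  103.6] yaw -51.57 toolx [-9.9e-03  9.0e-04 -1.0e+00] F [-4.3 -4.  -1.1] M [-0.73  0.98  0.68] w 38.3 j6 2.07
```

```bash
python3 -m jog '[[70,0,0,0,0,0,0],[70,0,0,0,0,0,0],[70,0,0,0,0,0,0],[70,0,0,10,0,0,0],[70,0,0,30,0,0,0]]' 40 >/dev/null; python3 st.py;  python3 -m jog '[[70,0,0,30,0,0,8],[70,0,0,60,0,0,16],[70,0,20,90,0,0,24],[70,0,60,100,0,0,32],[70,0,100,100,0,0,40]]' 40 >/dev/null; python3 st.py
python3 -c "
from h import *
snap('top','pics/t2.png');b=cv2.imread('pics/t2.png');cv2.imwrite('pics/t2z.png',cv2.resize(b[170:310,355:500],None,fx=4,fy=4,interpolation=2))
snap('side','pics/s2.png');b=cv2.imread('pics/s2.png');cv2.imwrite('pics/s2z.png',cv2.resize(b[60:260,265:425],None,fx=3,fy=3,interpolation=2))"
```

```text
t 5.2 tcp mm [ 537.7 -226.1  133.2] yaw -51.56 toolx [-0.0121  0.0019 -0.9999] F [ 0.4 -0.4 -0.2] M [0.02 0.01 0.06] w 69.8 j6 2.07
t 5.7 tcp mm [ 538.9 -125.7  236.6] yaw -11.33 toolx [-0.0053 -0.0071 -1.    ] F [0.8 0.3 0.2] M [ 0.04 -0.05  0.03] w 70.0 j6 1.54
```

View pics/t2z.png

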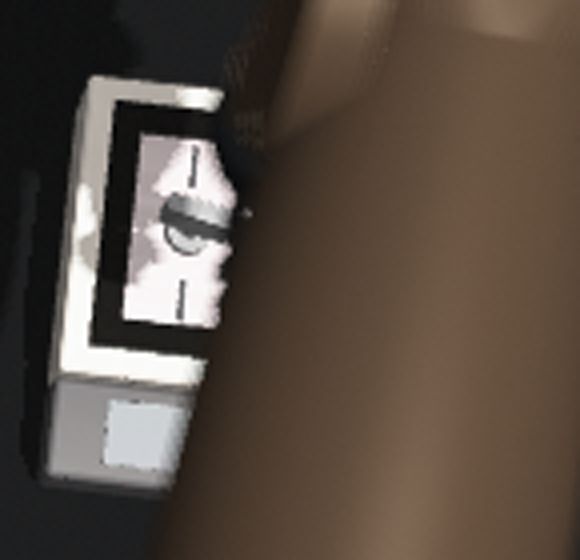

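View pics/s2z.png

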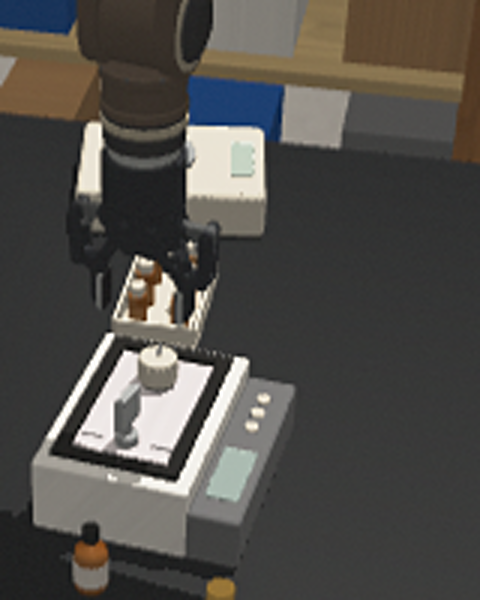

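```bash
python3 -m jog '[[70,5,2,0,0.4,-0.3,8],[70,10,4,0,0.4,-0.3,16],[70,15,6,0,0.4,-0.3,24],[70,15,6.5,0,0.4,-0.3,32],[70,15,6.5,0,0.4,-0.3,40]]' 40 >/dev/null
python3 st.py
python3 -m jog '[[70,0,0,-4,0,0,8],[70,0,0,-8,0,0,16],[70,0,0,-12,0,0,24],[70,0,0,-16,0,0,32],[70,0,0,-20,0,0,40]]' 40 >/dev/null
python3 -m jog '[[70,0,0,-4,0,0,8],[70,0,0,-8,0,0,16],[70,0,0,-12,0,0,24],[70,0,0,-16,0,0,32],[70,0,0,-20,0,0,40]]' 40 >/dev/null
python3 -m jog '[[70,0,0,0,0,0,8],[70,0,0,0,0,0,16],[70,0,0,0,0,0,24],[70,0,0,0,0,0,32],[70,0,0,0,0,0,40]]' 40 >/dev/null
python3 st.py
```

```text
t 6.3 tcp mm [ 553.4 -116.3  235.8] yaw 29.13 toolx [ 7.0e-04 -1.2e-03 -1.0e+00] F [ 0.1  0.1 -0.1] M [-0.01  0.01  0.06] w 69.7 j6 0.86
t 7.8 tcp mm [ 553.9 -117.8  197.5] yaw 149.92 toolx [ 0.0023  0.0017 -1.    ] F [-0.9  0.7  0.2] M [-0.03  0.05 -0.02] w 70.0 j6 -1.26
```

```bash
python3 -m jog '[[50,-1,-1,-10,0,0,8],[50,-1.5,-1.5,-20,0,0,16.5],[50,-1.5,-1.5,-30,0,0,16.5],[50,-1.5,-1.5,-37,0,0,16.5],[50,-1.5,-1.5,-37,0,0,16.5]]' 40 >/dev/null
python3 st.py
python3 -c "
from h import *
snap('top','pics/t3.png');b=cv2.imread('pics/t3.png');cv2.imwrite('pics/t3z.png',cv2.resize(b[170:310,355:500],None,fx=4,fy=4,interpolation=2))
snap('side','pics/s3.png');b=cv2.imread('pics/s3.png');cv2.imwrite('pics/s3z.png',cv2.resize(b[110:260,265:395],None,fx=4,fy=4,interpolation=2))"
```

```text
t 8.3 tcp mm [ 551.8 -119.4  159.4] yaw 166.25 toolx [ 0.      0.0026 -1.    ] F [ 0.6 -0.2  0.4] M [0.02 0.05 0.02] w 50.4 j6 -1.55
```

View pics/s3z.png

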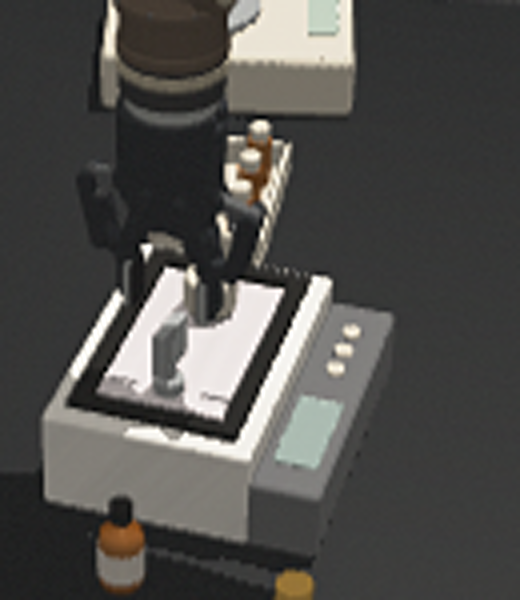

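View pics/t3z.png

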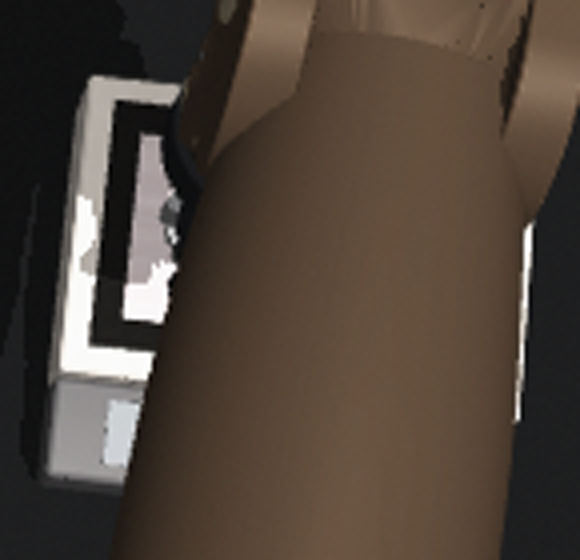

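The side view shows the fingertips at about (130,300) and (208,310), straddling the blade top at (172,325). Descend and close.

```bash
python3 -m jog '[[50,0,0,-12,0,0,0],[50,0,0,-24,0,0,0],[50,0,0,-34,0,0,0],[50,0,0,-40,0,0,0],[50,0,0,-40,0,0,0]]' 25 >/dev/null
python3 st.py
python3 -m jog '[[0,0,0,0,0,0,0],[0,0,0,0,0,0,0],[0,0,0,0,0,0,0],[0,0,0,0,0,0,0],[0,0,0,0,0,0,0]]' 25 >/dev/null
python3 st.py
```

```text
t 8.9 tcp mm [ 551.6 -119.2  119.1] yaw 166.32 toolx [-7.0e-04  2.8e-03 -1.0e+00] F [0.3 0.5 0.1] M [-0.05 -0.03  0.04] w 50.0 j6 -1.55
t 9.4 tcp mm [ 552.4 -119.2  119.7] yaw 166.32 toolx [ 0.0011  0.0027 -1.    ] F [3.8 0.5 0. ] M [ 0.03 -0.67  0.  ] w 9.2 j6 -1.55
```

```bash
python3 -m jog '[[0,0,0,0,0,0,-4],[0,0,0,0,0,0,-10],[0,0,0,0,0,0,-16],[0,0,0,0,0,0,-22],[0,0,0,0,0,0,-28]]' 25 >/dev/null
python3 st.py
python3 -m jog '[[0,0,0,0,0,0,-6],[0,0,0,0,0,0,-12],[0,0,0,0,0,0,-18],[0,0,0,0,0,0,-24],[0,0,0,0,0,0,-30]]' 25 >/dev/null
python3 st.py
python3 -m jog '[[0,0,0,0,0,0,-6],[0,0,0,0,0,0,-12],[0,0,0,0,0,0,-18],[0,0,0,0,0,0,-24.5],[0,0,0,0,0,0,-24.5]]' 25 >/dev/null
python3 st.py
```

```text
t 9.9 tcp mm [ 553.  -119.5  119.7] yaw 138.08 toolx [ 0.0033  0.0012 -1.    ] F [ 3.1 -0.2 -3.2] M [-0.2  -0.79  0.04] w 9.7 j6 -1.05
t 10.4 tcp mm [ 553.4 -120.1  119.7] yaw 107.83 toolx [ 0.0041 -0.0019 -1.    ] F [ 2.8 -2.2 -2.8] M [-0.4  -0.6   0.08] w 9.7 j6 -0.52
t 10.9 tcp mm [ 553.4 -120.7  119.7] yaw 83.29 toolx [ 0.003  -0.0046 -1.    ] F [ 1.8 -3.4 -0.8] M [-0.43 -0.36 -0.08] w 8.9 j6 -0.1
```

Release, lift clear, and inspect the blade.

```bash
python3 -m jog '[[50,0,0,0,0,0,0],[50,0,0,0,0,0,0],[50,0,0,0,0,0,0],[50,0,0,10,0,0,0],[50,0,0,40,0,0,0]]' 25 >/dev/null
python3 st.py
python3 -m jog '[[70,0,0,40,0,0,8],[70,0,10,80,0,0,16],[70,0,50,100,0,0,24],[70,0,100,110,0,0,32],[70,0,145,110,0,0,40]]' 40 >/dev/null
python3 -m jog '[[85,0,45,0,0,0,8],[85,0,90,0,0,0,16],[85,0,135,0,0,0,24],[85,-5,175,0,0,0,32],[85,-8,206,0,0,0,38]]' 40 >/dev/null
python3 st.py
python3 -c "
from h import *
snap('top','pics/t4.png');b=cv2.imread('pics/t4.png');cv2.imwrite('pics/t4z.png',cv2.resize(b[180:300,355:500],None,fx=5,fy=5,interpolation=2))
snap('side','pics/s4.png');b=cv2.imread('pics/s4.png');cv2.imwrite('pics/s4z.png',cv2.resize(b[160:260,265:375],None,fx=6,fy=6,interpolation=2))"
```

```text
t 11.4 tcp mm [ 551.7 -120.2  157.9] yaw 83.33 toolx [-0.0023 -0.0034 -1.    ] F [ 0.  -0.7 -0.2] M [ 0.03 -0.05  0.01] w 49.9 j6 -0.1
t 12.4 tcp mm [543.5 234.6 271.8] yaw 162.03 toolx [ 6.5e-03  8.0e-04 -1.0e+00] F [ 0.8 -0.5 -0.8] M [-0.05 -0.05 -0.01] w 84.8 j6 -0.85
```

View pics/t4z.png

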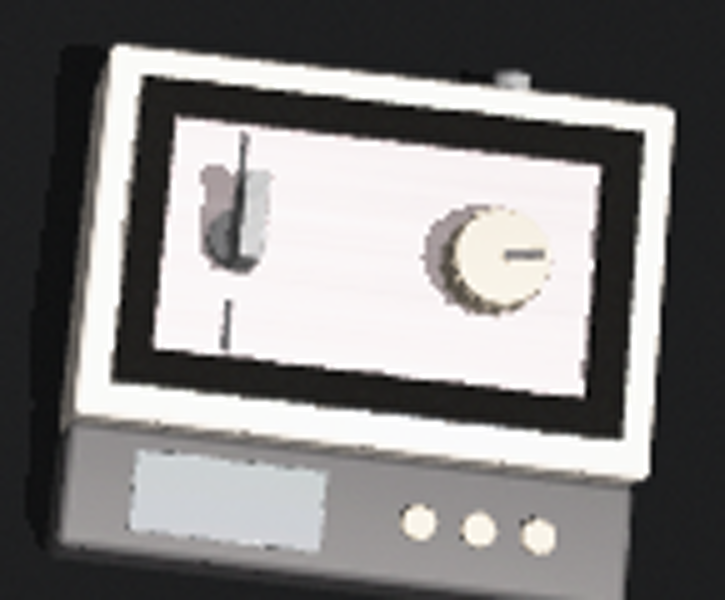

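View pics/s4z.png

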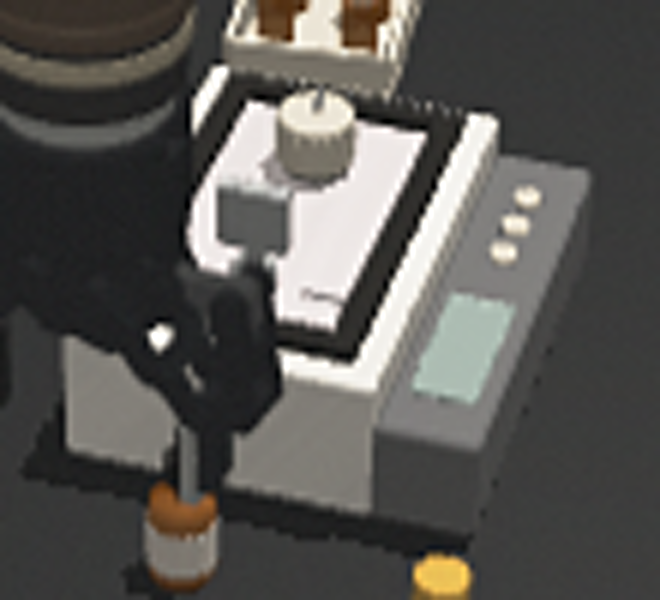

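View pics/t4.png

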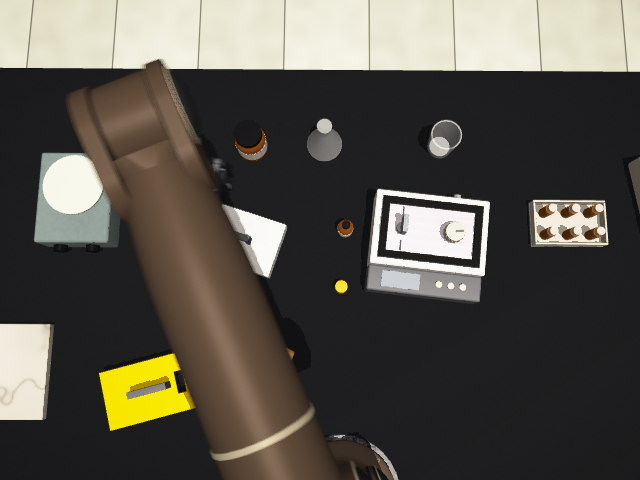

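The cap rib at (525,255) now points 9° off the unit's -y axis. That fits q ≈ 1.4 if the rib lies along x at q = 0. The blade lies along the grooves, from (245,133) to (225,345). Next, go down over the cover handle.

```bash
python3 -m jog '[[60,0,1,-40,0,0,0],[60,-0.5,2,-80,0,-0.3,0],[60,-0.5,2.5,-120,0,-0.3,0],[60,-0.5,2.5,-155,0,-0.3,0],[60,-0.5,2.5,-165,0,-0.3,0]]' 40 >/dev/null
python3 st.py
python3 -c "
from h import *
im=snap('side','pics/s5.png');b=cv2.imread('pics/s5.png');cv2.imwrite('pics/s5z.png',cv2.resize(b[210:360,225:345],None,fx=4,fy=4,interpolation=2))
for p in [(.544,.238,.08),(.5425,.237,.08)]: print((proj(im,p)-[225,210])*4)
s=get_state();print((proj(im,s['eef_pos'])-[225,210])*4)"
```

```text
t 13.0 tcp mm [540.9 236.5 102.9] yaw 161.93 toolx [ 0.0058 -0.0014 -1.    ] F [-0.1 -0.7 -0.2] M [-0.    0.05  0.04] w 60.1 j6 -0.84
[226.40229154 351.07509298]
[229.10796097 350.2833623 ]
[230.38790061 324.45750074]
```

View pics/s5z.png

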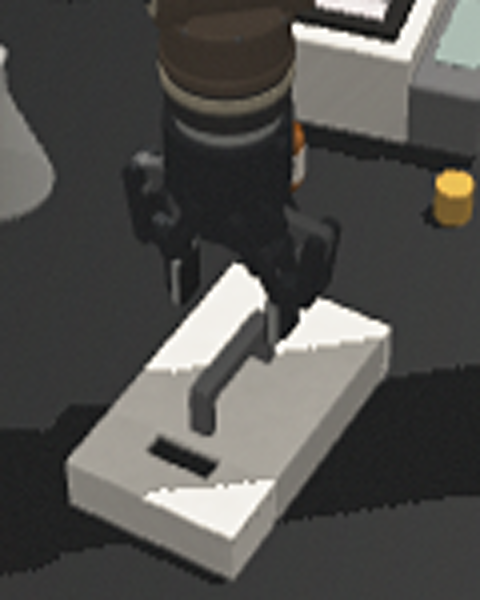

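```bash
python3 -m jog '[[60,0.5,0,-15,0,0.3,0],[60,1,0.5,-30,0,0.3,0.3],[60,1,0.5,-42,0,0.3,0.3],[60,1,0.5,-50,0,0.3,0.3],[60,1,0.5,-50,0,0.3,0.3]]' 40 >/dev/null
python3 st.py
python3 -m jog '[[0,0,0,0,0,0,0],[0,0,0,0,0,0,0],[0,0,0,0,0,0,0],[0,0,0,0,0,0,0],[0,0,0,0,0,0,0]]' 60 >/dev/null
python3 st.py
```

```text
t 13.55 tcp mm [542.  237.   52.7] yaw 162.22 toolx [ 0.     -0.0016 -1.    ] F [-0.3  0.  -0.1] M [0.01 0.04 0.01] w 60.0 j6 -0.85
t 14.05 tcp mm [542.4 237.2  53.5] yaw 162.23 toolx [ 0.0012 -0.001  -1.    ] F [-1.2  0.1  4.8] M [-0.04  0.19 -0.01] w 13.0 j6 -0.85
```

```bash
python3 -m jog '[[0,0,0,10,0,0,0],[0,0,0,30,0,0,0],[0,0,0,60,0,0,0],[0,0,0,90,0,0,0],[0,0,0,115,0,0,0]]' 60 >/dev/null
python3 st.py
python3 -m jog '[[0,0,0,25,0,0,0],[0,0,-10,50,0,0,0],[0,0,-30,70,0,0,2],[0,0,-60,80,0,0,4],[0,0,-95,80,0,0,6]]' 60 >/dev/null
python3 st.py
python3 -m jog '[[0,0,-38,0,0,0,1],[0,1,-76,0,0,0,2],[0,2,-114,0,0,0,3],[0,3,-152,0,0,0,4],[0,4,-180,0,0,0,5.5]]' 60 >/dev/null
python3 st.py
```

```text
t 14.55 tcp mm [542.2 237.1 170.2] yaw 162.22 toolx [ 0.0012 -0.0011 -1.    ] F [ 0.7 -0.6 -2.8] M [ 0.11 -0.05  0.04] w 12.5 j6 -0.85
t 15.05 tcp mm [542.6 141.9 252. ] yaw 168.41 toolx [ 3.6e-03 -3.0e-04 -1.0e+00] F [ 1.1 -0.3 -3.2] M [ 0.04 -0.07 -0.  ] w 12.9 j6 -1.11
t 15.55 tcp mm [546.  -40.2 252.1] yaw 173.89 toolx [ 2.8e-03 -5.0e-04 -1.0e+00] F [ 0.8  0.9 -3.6] M [-0.04 -0.05 -0.01] w 13.5 j6 -1.54
```

```bash
python3 -m jog '[[0,0,-38,0,0,0,0],[0,0,-76,0,0,0,0],[0,0,-112,0,0.1,0.2,0],[0,0,-139,-10,0.1,0.2,0],[0,0,-139.5,-20,0.1,0.2,0]]' 60 >/dev/null
python3 st.py
python3 -m jog '[[0,0,0,0,0,0,0],[0,0,0,0,0,0,0],[0,0,0,0,0,0,0],[0,0,0,0,0,0,0],[0,0,0,0,0,0,0]]' 60 >/dev/null
python3 st.py
cat > ov.py <<'E'
import sys
from h import *
from scipy.spatial.transform import Rotation as Ro
tag=sys.argv[1]
s=get_state();R=Ro.from_quat(s["tool_rot"]).as_matrix()
yaw=np.arctan2(R[1,2],R[0,2])-np.pi
o=s["eef_pos"]-[0,0,.0535]+np.array([.0017,.0009,0])
c,d=np.cos(yaw),np.sin(yaw)
f=lambda x,y,z:(o[0]+c*x-d*y,o[1]+d*x+c*y,o[2]+z)
for n,x0,y0,w,h,k in(("side",255,90,150,170,3.5),("top",350,150,170,150,4)):
    im=snap(n,f"pics/{n[0]}{tag}.png");b=cv2.imread(f"pics/{n[0]}{tag}.png")
    b=cv2.resize(b[y0:y0+h,x0:x0+w],None,fx=k,fy=k,interpolation=2)
    for q,z in(((.06,.1),.04),((.06,.1),0.)):
        P=[(proj(im,f(a*q[0],e*q[1],z))-[x0,y0]+.5)*k for a,e in((1,1),(1,-1),(-1,-1),(-1,1))]
        cv2.polylines(b,[np.int32(P)],True,(0,0,255),1)
    P=[(proj(im,f(a*.023,.06+e*.009,.04))-[x0,y0]+.5)*k for a,e in((1,1),(1,-1),(-1,-1),(-1,1))]
    cv2.polylines(b,[np.int32(P)],True,(0,255,0),1)
    cv2.imwrite(f"pics/{n[0]}{tag}z.png",b)
E
python3 ov.py 6
```

```text
t 16.05 tcp mm [ 545.6 -182.9  231.5] yaw 173.65 toolx [-1.3e-03  3.0e-04 -1.0e+00] F [-0.1 -0.8 -3.5] M [ 0.09 -0.06 -0.02] w 13.4 j6 -1.78
t 16.55 tcp mm [ 545.9 -182.3  232.1] yaw 173.71 toolx [-5.e-04 -0.e+00 -1.e+00] F [-0.3  0.7 -4.1] M [-0.03  0.03  0.  ] w 13.2 j6 -1.78
```

View pics/s6z.png

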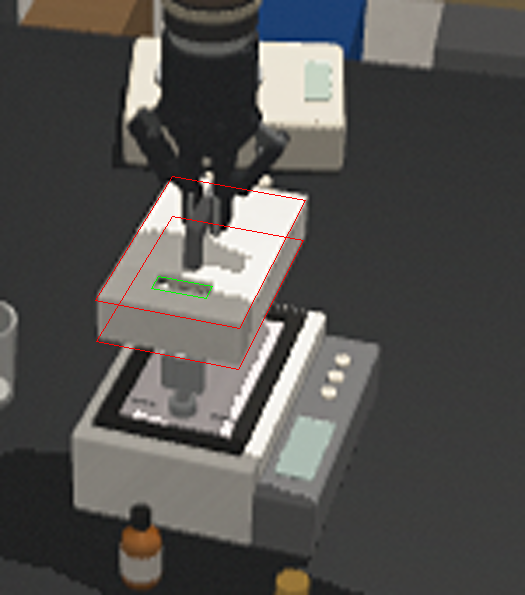

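View pics/t6z.png

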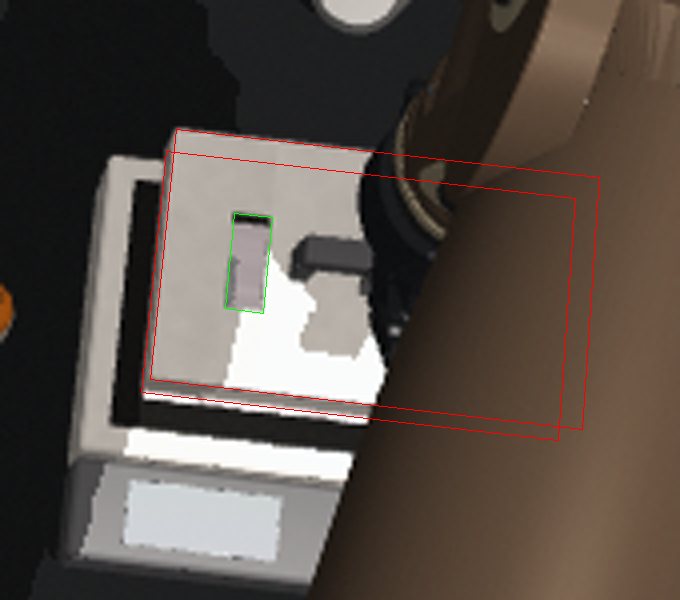

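```bash
cp pics/s6.png /tmp/
python3 - <<'E'
import cv2
b=cv2.imread("pics/s6.png")[135:205,278:350]
cv2.imwrite("pics/s6q.png",cv2.resize(b,None,fx=8,fy=8,interpolation=2))
from fit import *
im=ld("side")
s=get_state();o=s["eef_pos"]-[0,0,.0535]+np.array([.0017,.0009,0]);yaw=np.radians(-6.3);c,d=np.cos(yaw),np.sin(yaw)
for a,e,z in((1,1,.04),(1,1,0),(-1,1,.04),(-1,1,0),(-1,-1,.04),(-1,-1,0)):
    x,y=a*.06,e*.1
    print(a,e,z,np.round((proj(im,(o[0]+c*x-d*y,o[1]+d*x+c*y,o[2]+z))-[278,135]+.5)*8))
E
```

```text
1 1 0.04 [ 34. 328.]
1 1 0 [ 36. 422.]
-1 1 0.04 [364. 391.]
-1 1 0 [361. 486.]
-1 -1 0.04 [514.  98.]
-1 -1 0 [509. 189.]
```

View pics/s6q.png

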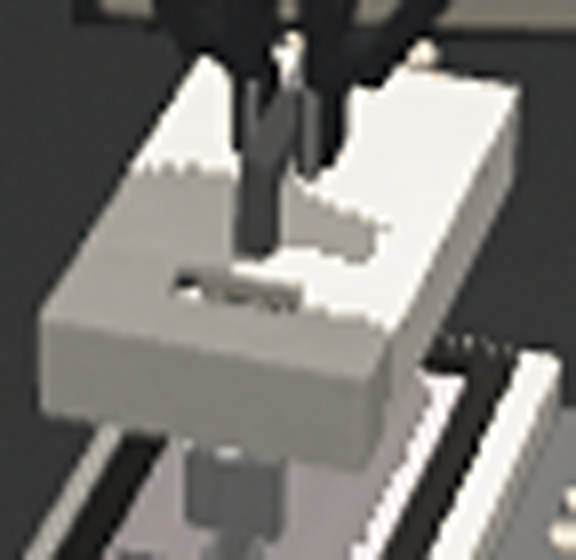

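```bash
python3 -m jog '[[0,0,2.5,-10,0,0,0],[0,0,2.5,-22,0,0,0],[0,0,2.5,-34,0,0,0],[0,0,2.5,-44,0,0,0],[0,0,2.5,-47,0,0,0]]' 60 >/dev/null
python3 -m jog '[[0,0,0,0,0,0,0],[0,0,0,0,0,0,0],[0,0,0,0,0,0,0],[0,0,0,0,0,0,0],[0,0,0,0,0,0,0]]' 60 >/dev/null
python3 st.py
python3 ov.py 7; python3 -c "
import cv2
cv2.imwrite('pics/t7q.png',cv2.resize(cv2.imread('pics/t7.png')[175:275,370:450],None,fx=6,fy=6,interpolation=2))
cv2.imwrite('pics/s7q.png',cv2.resize(cv2.imread('pics/s7.png')[140:220,275:355],None,fx=7,fy=7,interpolation=2))"
```

```text
t 17.65 tcp mm [ 545.1 -179.8  183.1] yaw 173.69 toolx [-3.e-03  8.e-04 -1.e+00] F [-0.7  0.3 -2.4] M [ 0.02 -0.02  0.  ] w 12.8 j6 -1.78
```

View pics/t7q.png

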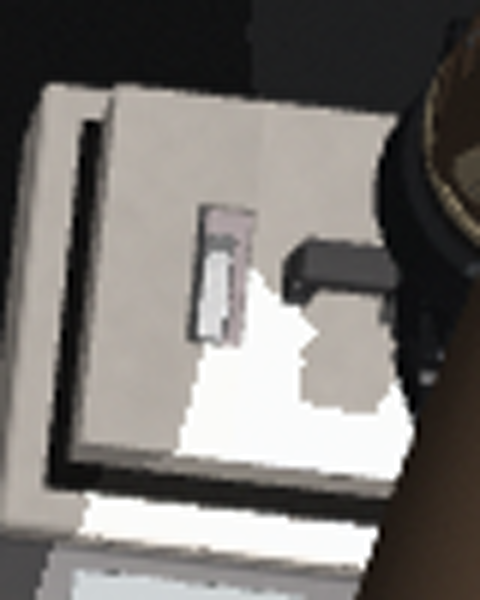

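View pics/s7q.png

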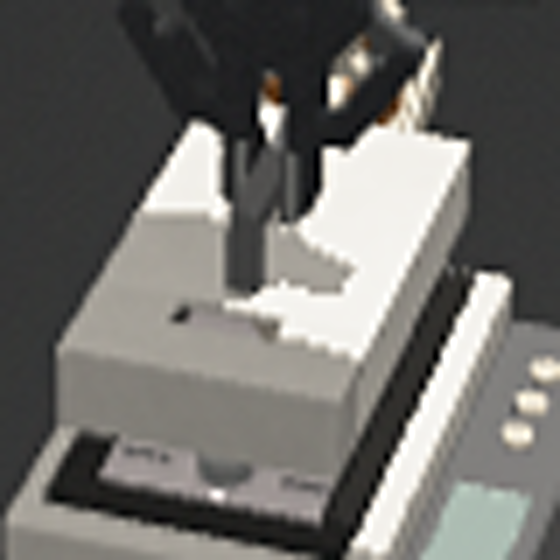

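Run:
```python
from fit import *
im=ld("top");b=cv2.imread("pics/t7.png")
x0,y0,w,h,k=392,198,30,44,13
z=cv2.resize(b[y0:y0+h,x0:x0+w],None,fx=k,fy=k,interpolation=cv2.INTER_NEAREST)
def rect(ox,oy,yaw,cx,cy,a,e,zz,col):
    c,d=np.cos(yaw),np.sin(yaw);P=[]
    for s,t in((1,1),(1,-1),(-1,-1),(-1,1)):
        x,y=cx+s*a,cy+t*e
        P.append((proj(im,(ox+c*x-d*y,oy+d*x+c*y,zz))-[x0,y0]+.5)*k)
    cv2.polylines(z,[np.int32(P)],True,col,1)
s=get_state();o=s["eef_pos"]
rect(o[0]+.0017,o[1]+.0009,np.radians(-6.3),0,.06,.023,.009,o[2]-.0535+.04,(0,255,0))
rect(.5477,-.1788,np.radians(-6.3),0,.06,.018,.005,.15,(0,0,255))
cv2.imwrite("pics/t7r.png",z)
```

```text
(no output)
```

View pics/t7r.png

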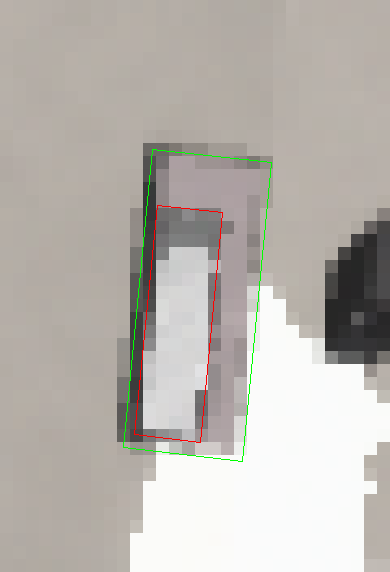

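The blade (lit part plus shaded end, px (175,320) in the crop) matches the predicted outline. Allowing for parallax, it is centred in the slot to about 1 mm. Lowering now.

```bash
python3 -m jog '[[0,0.7,-0.5,-5,0,-0.15,0],[0,0.7,-0.5,-10,0,-0.15,0],[0,0.7,-0.5,-15,0,-0.15,0],[0,0.7,-0.5,-20,0,-0.15,0],[0,0.7,-0.5,-25,0,-0.15,0]]' 60 >/dev/null
python3 st.py
```

```text
t 18.25 tcp mm [ 545.5 -180.2  157.3] yaw 173.69 toolx [-0.0011  0.001  -1.    ] F [-0.   0.7 -3.3] M [ 0.05 -0.02 -0.04] w 12.9 j6 -1.78
```

```bash
python3 -m jog '[[0,0,0,-2,0,0,0],[0,0,0,-4,0,0,0],[0,0,0,-6,0,0,0],[0,0,0,-6,0,0,0],[0,0,0,-6,0,0,0]]' 60 >/dev/null
python3 st.py
```

```text
t 18.75 tcp mm [ 545.7 -180.3  151.6] yaw 173.69 toolx [-6.e-04  9.e-04 -1.e+00] F [-0.3  0.3 -3.4] M [ 0.08  0.05 -0.01] w 13.1 j6 -1.78
```

```bash
python3 -m jog '[[0,0,0,-1,0,0,0],[0,0,0,-2,0,0,0],[0,0,0,-2.5,0,0,0],[0,0,0,-2.5,0,0,0],[0,0,0,-2.5,0,0,0]]' 60 >/dev/null
python3 st.py
python3 -m jog '[[0,0,0,-1,0,0,0],[0,0,0,-2,0,0,0],[0,0,0,-2,0,0,0],[0,0,0,-2,0,0,0],[0,0,0,-2,0,0,0]]' 60 >/dev/null
python3 st.py
```

```text
t 19.25 tcp mm [ 545.7 -180.3  149.4] yaw 173.69 toolx [-3.e-04  8.e-04 -1.e+00] F [-2.9  1.6  2.9] M [0.18 0.46 0.  ] w 12.9 j6 -1.78
t 19.75 tcp mm [ 545.7 -180.3  147.8] yaw 173.69 toolx [ 2.e-04  6.e-04 -1.e+00] F [-2.4  0.7  5.7] M [0.28 0.7  0.01] w 13.0 j6 -1.78
```

```bash
python3 -m jog '[[0,0,0,-1,0,0,0],[0,0,0,-2,0,0,0],[0,0,0,-2,0,0,0],[0,0,0,-2,0,0,0],[0,0,0,-2,0,0,0]]' 60 >/dev/null
python3 st.py
python3 -m jog '[[0,0,0,-1,0,0,0],[0,0,0,-1.5,0,0,0],[0,0,0,-1.5,0,0,0],[0,0,0,-1.5,0,0,0],[0,0,0,-1.5,0,0,0]]' 60 >/dev/null
python3 st.py
```

```text
t 20.25 tcp mm [ 545.7 -180.3  146.6] yaw 173.69 toolx [ 9.e-04  4.e-04 -1.e+00] F [-4.   2.1  8. ] M [0.23 0.88 0.03] w 12.9 j6 -1.78
t 20.75 tcp mm [ 545.8 -180.3  146.5] yaw 173.69 toolx [ 0.0022 -0.     -1.    ] F [-6.   2.3 10.8] M [ 0.38  1.15 -0.03] w 13.2 j6 -1.78
```

```bash
python3 ov.py 8; python3 st.py; python3 -c "
import cv2
cv2.imwrite('pics/t8q.png',cv2.resize(cv2.imread('pics/t8.png')[175:295,360:470],None,fx=5,fy=5,interpolation=2))
cv2.imwrite('pics/s8q.png',cv2.resize(cv2.imread('pics/s8.png')[140:240,265:365],None,fx=6,fy=6,interpolation=2))"
```

```text
t 20.85 tcp mm [ 545.8 -180.3  146.5] yaw 173.69 toolx [ 0.0022 -0.     -1.    ] F [-5.1  1.4 11.6] M [ 0.4   1.16 -0.05] w 12.9 j6 -1.78
```

View pics/t8q.png

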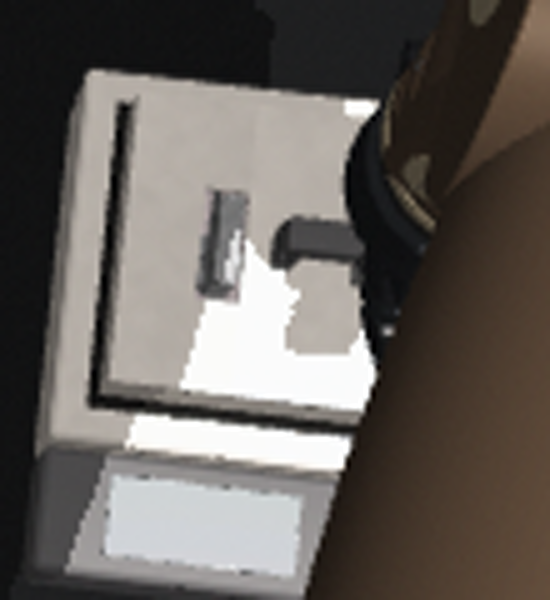

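View pics/s8q.png

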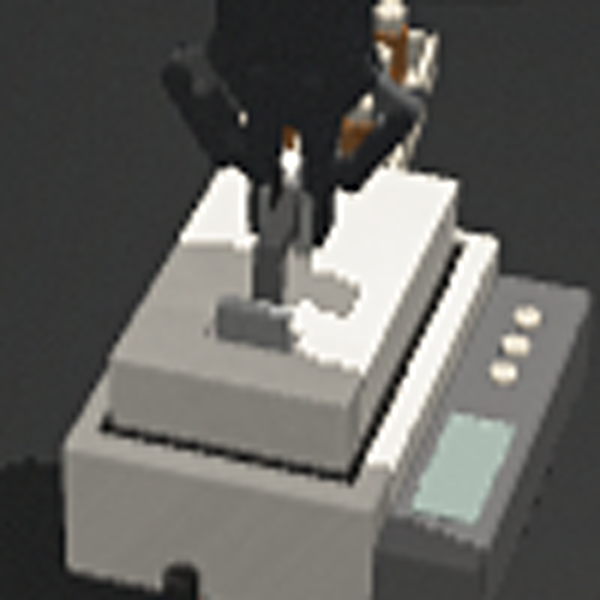

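View pics/s8.png

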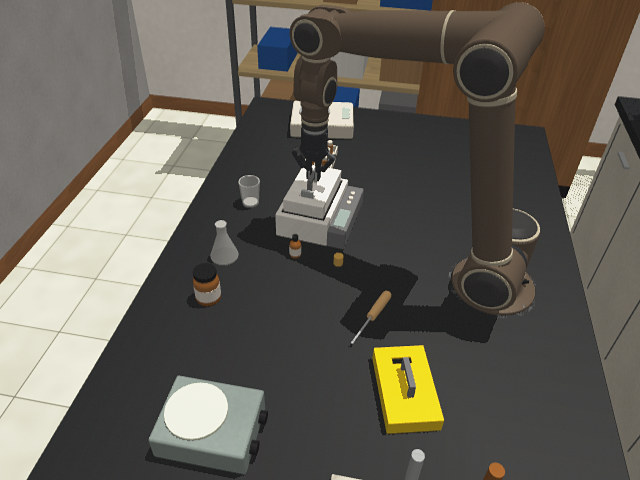

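Blade stands through the slot at side px (255,320), and the cover sits level inside the ring. A little more push for margin.

```bash
python3 -m jog '[[0,0,0,-1,0,0,0],[0,0,0,-2,0,0,0],[0,0,0,-2,0,0,0],[0,0,0,-2,0,0,0],[0,0,0,-2,0,0,0]]' 60 >/dev/null
python3 st.py
python3 -c "
from h import *
for i in range(8): get_image('side')"
python3 st.py
```

```text
t 21.35 tcp mm [ 545.8 -180.3  146.4] yaw 173.69 toolx [ 4.e-03 -6.e-04 -1.e+00] F [-7.7  3.4 14.3] M [ 0.48  1.39 -0.02] w 13.1 j6 -1.78
t 21.75 tcp mm [ 545.8 -180.3  146.5] yaw 173.69 toolx [ 4.e-03 -6.e-04 -1.e+00] F [-6.3  3.  13.8] M [ 0.45  1.42 -0.02] w 13.0 j6 -1.78
```

The push is steady and the cover is on its stop. Handing in.

```bash
python3 -c "
from station import *
print(close_job())"
```

```text
the job is handed in; nothing more can be done
None
```

I closed up the dosing unit in the order asked and handed it in at about 21.8 s, with the arm still holding the cover pressed down.

- **Filler cap:** I turned it clockwise until the torque rose to about 1.2 N m and the grip slipped at the stop. The picture afterwards shows its rib about 80° round, which fits fully shut if the rib lay along x at zero.
- **Fastener:** I turned it so the blade, by the tool angle, lies within about 0.6° of the deck grooves. In the picture it lines up with them.
- **Cover:** It went on with the blade standing up through the slot. Pressing stopped at a TCP height of 146.5 mm, which puts its lower edge at about 93 mm, the fully pressed height. The force then rose with no further movement, and the push held steady at about 14 N on the wrist (roughly 17 N on the cover).
- **Surroundings:** The last pictures show the glassware, screwdriver, weight and yellow cover where they were.

**Small disagreements:**
- Camera positions were about 2 mm off from where the gripper met things, and I corrected for that.
- A side force of about 7 N and a 0.2° tool tilt remained during the final push. The cover looks level in the pictures.

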